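Take the depth of a bore with a depth gauge

TASK

Measure how deep the bore in the chucked blank is: take the depth gauge from the rack, lower its rod into the bore and press gently until the rod has bottomed out with the stop bar lying flat on the blank's rim, and hold it there for a full second. Then lift it straight out and hang it back in its rack hole, upright and resting on its stop bar, with the setting kept just as measured; do not dig the rod into the wood and leave everything else where it is.

Things in the scene. Friction and masses are not known exactly. Their poses are not given: they have to be found in the camera images.
- handle (a point): Middle of the depth gauge's handle, to be grasped from above: an upright turned wooden cylinder, 24 mm in diameter, 40 mm high, on top of the gauge's rod. z points up along the rod; the rod's tip lies 120 mm below this point. The whole gauge weighs about 0.14 kg.
- depth_rod: The gauge's steel rod, 10 mm in diameter, 100 mm from its rounded tip (this point; z up the rod) to the handle's underside. It slides lengthwise through the stop bar, stiffly: about 5 N moves it, and it stays where it is left. At the start the tip is set only 6 to 16 mm below the bar's underside, so in a bore the bar meets the rim first and the rod is then pushed on down through it.
- stop_bar: The gauge's stop: a dark wooden bar 90 mm long (its y), 22 mm wide (its x), 18 mm high, with a brass boss 4 mm high on top; the rod passes through its middle and the bar turns with it. This point is the centre of its underside, z up. At the start it rests on the rack, the rod hanging in its hole.
- bore_mouth (a point): Centre of the bore's mouth in the flat top face (rim) of the blank: an upright light wooden cylinder, 60 mm in diameter, held in a steel scroll chuck (100 mm in diameter) standing fixed on the bench. The rim is 145 mm above the bench. The bore runs straight down, is 14 mm in diameter and blind; its depth, 35 to 60 mm, is not known beforehand. z up.
- rack_hole (a point): Centre of the gauge's hole in the top face of the fixed light wooden bench rack: plank 190 mm long (y), 90 mm wide (x), 18 mm thick, its top 80 mm above the bench. The hole, 26 mm in diameter, goes through and is free below. It lies 42 mm from the plank's middle towards -y; an awl with a handle 50 mm high stands in a second hole 85 mm away towards +y. z up.
There are look-alikes about, which are no part of the job. Several things have the shape of the stop_bar; the one meant has the colours described above. Leave any yellow look-alike of the part that bears bore_mouth alone.

How it is judged:
On the way:
1. The rod stands on the bottom of the bore under light pressure while the stop bar lies flat on the rim (within 2 mm) and the bar within 0.04 rad of level; bore_end is the bottom of the bore (contact force between depth_rod and bore_end above 1 N and z of stop_bar in the frame of bore_mouth below 0.002 m and horizontal distance between stop_bar and bore_mouth below 0.006 m and angle between stop_bar's own z axis and vertical below 0.04 rad), for 0.9 s.
At the end, for the whole second after the job is handed in: The gauge hangs released and at rest in its rack hole (within 12 mm of its centre, 0.06 rad of upright, stop bar on the plank within 2 mm), its rod out below the bar by the bore's true depth within 2 mm (so the tip is 65 mm lower than the bore's bottom, bore_end, as the rack is than the rim) (z of depth_rod in the frame of bore_end between -0.067 and -0.063 m and horizontal distance between depth_rod and rack_hole below 0.012 m and angle between depth_rod's own z axis and vertical below 0.06 rad and z of stop_bar in the frame of rack_hole between -0.002 and 0.002 m and linear speed of each of stop_bar, depth_rod below 0.01 m/s); the robot touches nothing.
It fails at once if The rod is pressed into the bottom of the bore with more than 25 N (contact force between depth_rod and bore_end above 25 N).
It fails at once if The rod is pushed against the blank's face or the bore's wall with more than 25 N (contact force between depth_rod and blank above 25 N).
It fails at once if Another thing on the bench (awl, chuck key, jars, gouge, skew chisel, mallet, spare blank) is moved by more than 25 mm (distance of any of awl, chuck_key, jar_a, jar_b, gouge, skew, mallet, spare_blank from where it was at the start of the episode above 0.025 m).
It also fails if it takes over 58 s, if anything falls off the work surface, if the arm or the gripper's body presses on something with over 40 N, if the wrist force passes 120 N, or if a joint passes its speed limit or range.

ROBOT

A 6-joint arm with a two-finger parallel gripper is mounted at the origin on the work surface. World frame = base frame: x ahead of the robot, y to its left, z up, the work surface at z = 0. Lengths are in m, angles in rad, forces in N, time in s.
With the tool pointing down it reaches from about 0.275 to 0.875 m from the base axis. Payload 12.5 kg.
Tool frame: the origin (TCP) lies at the very end of the fingers, on their centre line; the grasp point (between the pads) lies 19 mm behind it; z points along the fingers, y is the line along which they close (so a half turn about z gives the same grasp; the last joint's range is limited). The gripper opens to 85 mm and grips with 20 to 120 N. Pads are 22 mm wide; open, the fingers measure 114 mm over their backs; the gripper's body (76 mm by 85 mm) begins 54 mm behind the grasp point. The pads swing forward as they close: fully open they stand 13 mm farther back than shut.
Start: joints at [1.035, 0.351, 1.652, -0, 1.139, -0.085], TCP at [0.24, 0.495, 0.231] pointing down, gripper open.
Joint ranges: [-2.75, 2.75], [-0.79, 2.1], [0.01, 2.65], [-1.57, 4.71], [0.07, 3.14], [-2.87, 2.87]. Speed limits (rad/s): [2.22, 2.22, 2.79, 3.14, 3.14, 3.14].

INTERFACE

Orientations are given as a 3x3 rotation matrix whose columns are the frame's x, y, z axes.
In Python, from bench import manip gives the robot as it stands. Calls block until the motion is done:
- manip.move_ptp(position, orientation): joint-space move of the TCP to a pose.
- manip.move_l(position, attitude=None, max_speed=0.15): straight line of the TCP; attitude=None keeps the orientation; max_speed is the mean speed in m/s.
- manip.move_j(angles): joint-space move.
- manip.set_gripper(opening, effort=None): opening from 0.0 (shut) to 1.0 (fully open); effort is the grip in N (None keeps the last); returns when the fingers have stopped.
- manip.dwell(seconds).
- manip.inverse_kinematics(position, orientation): joint angles nearest the present ones, or None.
- manip.grab_frame(name): name is "side" or "top"; returns (picture, depth): 384x512x3 uint8, red, green, blue; 384x512 float32, m along the optical axis (not along the pixel's ray), 0 where there is no reading.
- manip.get_calibration(name): a dict with "camera_matrix" (3x3 intrinsics, pixels), "R" (3x3) and "t" (3): a world point X has camera coordinates R X + t. Camera axes: x right, y down, z forward; pixel columns grow to the right and rows downward; lengths in m; the calibration is good to about 2 mm. A picture is of the moment at which its call begins. get_calibration takes no time and is no camera call.
A pose or a line that the arm cannot do raises manip.Unreachable and nothing moves.
- manip.sign_off(): hands the job in; it is judged then, once.
Trained networks look in the newest picture that a camera, given by its name, has taken for a name from the list of things; names that differ only in an ending like _2 or _b are one class to them, and where a whole thing is asked for, a point or a joint stands for the part that bears it (a point fixed in the world has none). Each returns a list of dicts, best first, with "confidence" (0 to 1); they miss things now and then, are a little off and sometimes report something else, mostly with a low value. They report only what shows in the picture. A call takes as long as a camera call. They do not tell look-alikes from the thing itself.
- manip.look_for(camera, name): "at" ([x, y, z] in m, in world coordinates, good to about 4 mm: the middle of the surface that is visible of it).
Readings, each from a call of its own:
- manip.current_time(): time.
- manip.current_qpos(): joint angles.
- manip.current_joint_vel(): joint speeds.
- manip.current_joint_torque(): joint torques, N m.
- manip.current_ee_pos(): TCP position.
- manip.current_tcp_rot(): TCP orientation.
- manip.current_force(): force on the tool from outside, world axes, zero at the start.
- manip.current_ft_torque(): the same for the moment, N m.
- manip.current_grip_width(): opening from 0.0 (shut) to 1.0 (fully open).
- manip.current_grip_force(): force on a finger pad.
Only numpy, scipy, OpenCV 4.12 (cv2) and the standard library are available. Lean on these libraries where they do the work, as an engineer would, in place of code of your own. Each camera call takes 0.05 s, during which the arm holds its last target. There are 200 camera calls.

## Working session

There is one attempt and no reset: what is moved stays moved. The work goes in short steps, each a Python script; the robot and the scene stay as the last script left them, time stands still between calls to the robot, and variables do not carry over. Pictures are saved under pics/ and viewed, at most 10 in all, crops included, and the job is handed in when it is done.

```bash
mkdir -p pics; ls; python3 - <<'E'
from bench import manip as m
import cv2,numpy as np
for c in("side","top"):
    p,d=m.grab_frame(c); np.savez(f"{c}0.npz",p=p,d=d)
    cv2.imwrite(f"pics/{c}0.png",p[:,:,::-1])
    k=m.get_calibration(c); print(c,-k["R"].T@k["t"],k["R"][2])
    for n in("handle","stop_bar","bore_mouth","rack_hole","depth_rod"):
        print(n,[(np.round(r["at"],4).tolist(),round(r["confidence"],2)) for r in m.look_for(c,n)])
print(m.current_time(),m.current_tcp_rot())
E
```

```text
pics
side [ 0.17677005 -0.61577231  0.86880585] [ 0.23168745  0.63608249 -0.7360163 ]
handle [([0.4826, -0.2408, 0.1912], 0.76), ([0.3382, -0.0521, 0.1145], 0.67), ([0.3338, -0.2888, 0.129], 0.61), ([0.518, 0.1949, 0.135], 0.6)]
stop_bar [([0.4792, -0.2412, 0.1004], 0.74), ([0.3411, -0.056, 0.0206], 0.66), ([0.3375, -0.2879, 0.0146], 0.57)]
bore_mouth [([0.5178, 0.1926, 0.1359], 0.79), ([0.2269, 0.2477, 0.1373], 0.57)]
rack_hole [([0.4865, -0.2366, 0.0777], 0.97)]
depth_rod [([0.4825, -0.2405, 0.1904], 0.82), ([0.3296, -0.2866, 0.1282], 0.72)]
top [ 0.23124593 -0.00481585  1.11132822] [ 0.19092486  0.00647922 -0.98158327]
handle [([0.3372, -0.0488, 0.1371], 0.67), ([0.4745, -0.2337, 0.1963], 0.45)]
stop_bar [([0.336, -0.0483, 0.021], 0.87), ([0.4807, -0.2357, 0.0936], 0.77), ([0.3321, -0.2787, 0.0166], 0.76)]
bore_mouth [([0.2259, 0.2628, 0.1458], 0.97), ([0.5168, 0.2005, 0.1434], 0.89)]
rack_hole [([0.4896, -0.1887, 0.0833], 0.64)]
depth_rod [([0.4811, -0.2377, 0.1979], 0.53), ([0.333, -0.278, 0.1359], 0.5), ([0.3358, -0.0481, 0.1377], 0.48)]
0.6 [[-9.00099599e-01  4.35684186e-01 -3.25491191e-05]
 [ 4.35684187e-01  9.00099599e-01 -1.84978790e-05]
 [ 2.12382157e-05 -3.08310700e-05 -9.99999999e-01]]
```

View pics/side0.png

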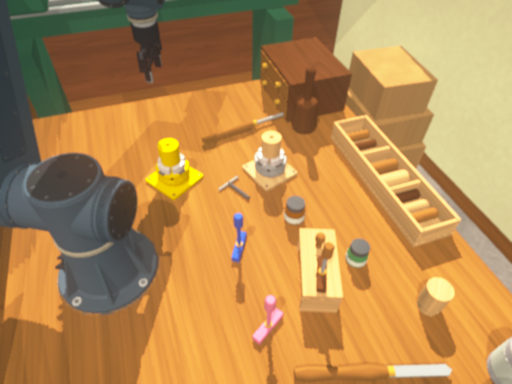

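View pics/top0.png

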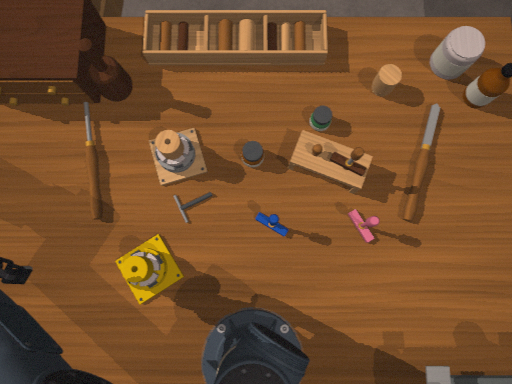

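```bash
cat > h.py <<'E'
import numpy as np,cv2
from bench import manip as m
def cloud(c,d):
    k=m.get_calibration(c);K=k["camera_matrix"];v,u=np.mgrid[:d.shape[0],:d.shape[1]]
    r=np.stack([(u-K[0,2])/K[0,0],(v-K[1,2])/K[1,1],np.ones(d.shape)],-1)*d[...,None]
    X=(r-np.array(k["t"]).ravel())@k["R"]; X[d<=0]=np.nan; return X
def sel(X,c,r,z0,z1):
    return (np.hypot(X[...,0]-c[0],X[...,1]-c[1])<r)&(X[...,2]>z0)&(X[...,2]<z1)
def proj(c,P):
    k=m.get_calibration(c);q=k["camera_matrix"]@(k["R"]@np.array(P)+np.array(k["t"]).ravel());return q[:2]/q[2]
def mec(P):
    (x,y),r=cv2.minEnclosingCircle((P[:,:2]*1000).astype(np.float32)); return np.round([x,y,r],1)
E
python3 - <<'E'
from h import *
for c in("side","top"):
    f=np.load(f"{c}0.npz");X=cloud(c,f["d"])
    P=X[sel(X,(.517,.196),.045,.138,.152)]
    print(c,"rim",len(P),mec(P),P.mean(0).round(4),np.percentile(P[:,2],[5,50,95]).round(4))
    P=X[sel(X,(.48,-.238),.03,.15,.23)]; top=np.percentile(P[:,2],95)
    Q=P[P[:,2]>top-.006]; print("handle",len(P),"top",top.round(4),len(Q),mec(Q),P.mean(0).round(4),Q.mean(0).round(4))
    P=X[sel(X,(.48,-.238),.06,.090,.106)]; print("bar",len(P),[np.round(t,3) for t in cv2.minAreaRect((P[:,:2]*1000).astype(np.float32))],np.median(P[:,2]).round(4))
    P=X[sel(X,(.485,-.20),.12,.072,.086)]; print("plank",len(P),cv2.minAreaRect((P[:,:2]*1000).astype(np.float32)),np.median(P[:,2]).round(4))
    P=X[sel(X,(.495,-.155),.03,.1,.16)]; print("awl",len(P),mec(P),P.mean(0).round(4),P[:,2].max())
    b=[]
    for q,w in(((.517,.197,.145),26),((.481,-.22,.11),40)):
        u,v=proj(c,q).astype(int); s=f["p"][v-w:v+w,u-w:u+w,::-1]; print("crop",u,v,w); b.append(cv2.resize(s,(400,400),interpolation=cv2.INTER_CUBIC))
    cv2.imwrite(f"pics/crop_{c}.png",np.hstack(b))
E
```

```text
side rim 235 [526.6 204.8  31.4] [0.5236 0.2016 0.1458] [0.1398 0.1462 0.149 ]
handle 192 top 0.208 81 [ 483.4 -237.4   12.3] [ 0.4807 -0.2411  0.1923] [ 0.4831 -0.2386  0.2056]
bar 283 [array([ 483.576, -237.032]), array([91.018, 22.08 ]), np.float64(63.375)] 0.0996
plank 1948 ((500.3159484863281, -196.87991333007812), (193.56338500976562, 90.67533874511719), 68.38538360595703) 0.0818
awl 103 [ 514.  -158.9   11.7] [ 0.512  -0.162   0.1212] 0.13263078134430115
crop 269 139 26
crop 317 263 40
top rim 453 [525.3 203.5  30.4] [0.5243 0.2035 0.1446] [0.1411 0.1447 0.1477]
handle 134 top 0.2067 78 [ 484.3 -236.9   11.9] [ 0.4812 -0.235   0.1967] [ 0.4834 -0.2368  0.2045]
bar 318 [array([ 484.109, -237.612]), array([89.773, 23.269]), np.float64(62.315)] 0.098
plank 2078 ((499.5751647949219, -198.5261688232422), (190.6228790283203, 92.03048706054688), 68.72601318359375) 0.0799
awl 86 [ 514.1 -157.9   11.6] [ 0.5122 -0.1573  0.1228] 0.13102009545234636
crop 170 144 26
crop 342 162 40
```

```bash
cat >> h.py <<'E'
def R(deg):
    a=np.radians(deg); y=np.array([np.cos(a),np.sin(a),0]); z=np.array([0,0,-1.]); return np.column_stack([np.cross(y,z),y,z])
E
python3 - <<'E'
from h import *
g=(.4838,-.2372)
for a,p in((-27,(*g,.168)),(-27,(*g,.29)),(21,(.526,.204,.29)),(21,(.526,.204,.2))): print(a,np.round(m.inverse_kinematics(p,R(a)),3))
m.move_ptp((*g,.27),R(-27)); m.move_l((*g,.168),max_speed=.12)
f0=m.current_force(); m.set_gripper(0.0,60)
print(m.current_ee_pos(),m.current_grip_width(),m.current_grip_force(),f0,m.current_force(),m.current_time())
m.move_l((*g,.30),max_speed=.12); print(m.current_force())
m.move_ptp((.526,.204,.275),R(21)); m.dwell(.2); print(m.current_ee_pos(),m.current_force(),m.current_time(),m.current_grip_width())
ims=[]
for c in("side","top"):
    p,d=m.grab_frame(c); np.savez(f"{c}1.npz",p=p,d=d); X=cloud(c,d)
    u,v=proj(c,(.526,.204,.2)).astype(int); ims.append(cv2.resize(p[v-70:v+70,u-70:u+70,::-1],(400,400),interpolation=cv2.INTER_CUBIC)); print(u,v)
    P=X[sel(X,(.526,.204),.045,.138,.152)]; print(c,"rim",len(P),mec(P))
    P=X[sel(X,(.526,.204),.06,.18,.24)]; print("bar",len(P),[np.round(t,3) for t in cv2.minAreaRect((P[:,:2]*1000).astype(np.float32))],np.percentile(P[:,2],[5,50,95]).round(4))
cv2.imwrite("pics/held.png",np.hstack(ims))
E
```

```text
-27 [-0.542  0.406  1.743 -0.     0.992 -0.071]
-27 [-0.542  0.275  1.607 -0.     1.26  -0.071]
21 [ 0.287  0.324  1.541 -0.     1.277 -0.079]
21 [ 0.287  0.41   1.647 -0.     1.084 -0.079]
[ 0.48382885 -0.23722548  0.16815956] 0.2590865164127006 58.566874265670776 [-0.44287869 -0.46898226  0.75698309] [-0.02774426 -0.30909402  3.13627492] 4.9167
[ 0.18853374 -0.36790588 -1.12374939]
[0.52627237 0.20332401 0.27507794] [ 0.00465921  0.38552148 -0.99040726] 8.0 0.2675141242977083
272 122
side rim 230 [524.5 204.4  30.4]
bar 275 [array([526.06 , 202.857]), array([24.499, 92.621]), np.float64(19.999)] [0.1926 0.2055 0.2243]
162 133
top rim 121 [521.  184.5  19.7]
bar 109 [array([535.22 , 177.071]), array([21.12 , 36.619]), np.float64(20.724)] [0.1904 0.2031 0.2066]
```

View pics/held.png

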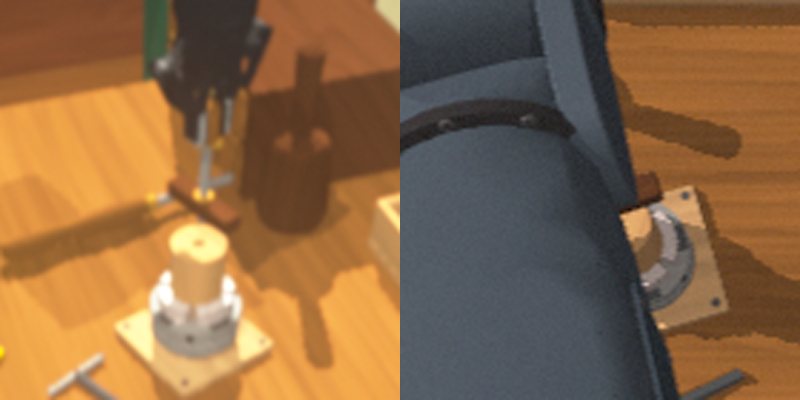

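View pics/crop_top.png

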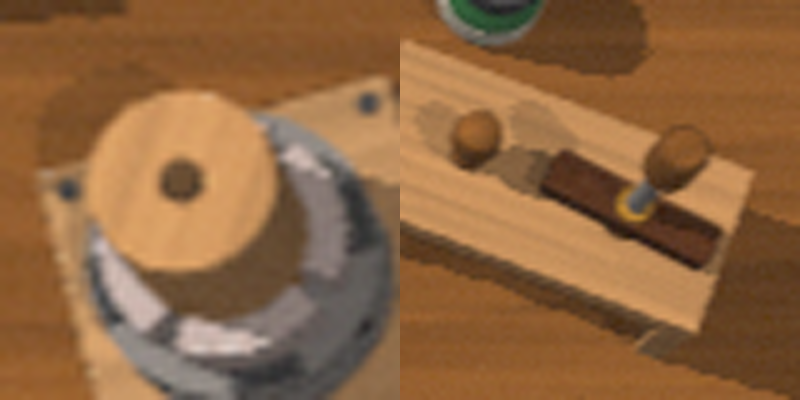

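```bash
python3 - <<'E'
from h import *
print(m.current_ee_pos())
for n in("side0","top0","side1"):
    f=np.load(n+".npz");c=n[:-1]; k=m.get_calibration(c);K=k["camera_matrix"]
    u,v=np.round(proj(c,(.5255,.204,.145))).astype(int); w=5
    g=f["p"][v-w:v+w+1,u-w:u+w+1].astype(float).sum(2); W=np.clip(np.median(g)-25-g,0,None)
    # keep connected blob containing darkest
    _,L=cv2.connectedComponents((W>0).astype(np.uint8)); W=W*(L==L.flat[W.argmax()])
    yy,xx=np.mgrid[:2*w+1,:2*w+1]; uu=(W*xx).sum()/W.sum()+u-w; vv=(W*yy).sum()/W.sum()+v-w
    r=k["R"].T@np.linalg.inv(K)@[uu,vv,1]; o=-k["R"].T@np.array(k["t"]).ravel(); print(n,uu,vv,(W>0).sum(),(o+r*(.145-o[2])/r[2]).round(4))
E
```

```text
[0.52613482 0.20357687 0.27500537]
side0 271.08723747980616 136.61389337641356 16 [0.5258 0.2066 0.145 ]
top0 167.12881355932203 141.13880463871544 40 [0.5248 0.2055 0.145 ]
side1 267.11200923787527 141.4226327944573 14 [0.5066 0.1894 0.145 ]
```

```bash
python3 - <<'E'
from h import *
b=np.array([.5253,.2045])
m.move_l((*b,.252)); m.dwell(.3); f0=np.array(m.current_force()); print(m.current_ee_pos(),f0,m.current_time())
z=.252
while z>.236:
    z-=.001; m.move_l((*b,z),max_speed=.02); f=np.array(m.current_force())-f0
    print(round(z,4),m.current_ee_pos().round(4) if hasattr(m.current_ee_pos(),'round') else m.current_ee_pos(),f.round(2),np.round(m.current_ft_torque(),2))
    if np.linalg.norm(f)>4: break
print(m.current_time())
E
```

```text
[0.52552129 0.20454279 0.25261297] [-0.17697264 -0.25001117 -1.23395333] 8.7
0.251 [0.5253 0.2045 0.251 ] [ 0.32 -0.13  0.22] [ 0.02 -0.03  0.07]
0.25 [0.5253 0.2045 0.2499] [-0.16  0.54  0.13] [ 0.01 -0.05  0.06]
0.249 [0.5253 0.2045 0.2489] [-0.09  0.26 -1.07] [-0.   -0.04 -0.02]
0.248 [0.5253 0.2045 0.2479] [ 0.14 -0.24 -0.46] [ 0.06 -0.05 -0.03]
0.247 [0.5253 0.2045 0.2469] [ 0.52  0.2  -0.44] [-0.05 -0.04 -0.  ]
0.246 [0.5253 0.2045 0.2459] [ 0.29 -0.01 -0.09] [ 0.03 -0.01  0.01]
0.245 [0.5253 0.2045 0.2449] [-0.22 -0.44 -0.55] [-0.    0.03  0.03]
0.244 [0.5253 0.2045 0.2439] [ 0.84 -0.07 -0.52] [ 0.05  0.05 -0.03]
0.243 [0.5253 0.2045 0.2429] [-0.11  0.34 -0.36] [ 0.02  0.01 -0.04]
0.242 [0.5253 0.2045 0.2419] [ 0.2   0.19 -0.13] [-0.06  0.   -0.01]
0.241 [0.5253 0.2045 0.2409] [0.28 0.32 0.47] [-0.   -0.06  0.05]
0.24 [0.5253 0.2045 0.2399] [ 0.49  0.38 -0.83] [ 0.02 -0.01 -0.02]
0.239 [0.5253 0.2045 0.2389] [1.13 1.04 0.43] [-0.01  0.02  0.03]
0.238 [0.5253 0.2045 0.2379] [-0.5   0.18 -0.86] [-0.04 -0.03  0.05]
0.237 [0.5253 0.2045 0.2369] [-1.09  0.57 -0.44] [ 0.01  0.02 -0.01]
0.236 [0.5253 0.2045 0.2359] [ 0.63  0.12 -0.85] [ 0.01 -0.01  0.01]
12.7
```

```bash
python3 - <<'E'
from h import *
b=np.array([.5253,.2045]);f0=np.array([-.1,-.1,-1.4])
z=.236
for s in [.0005]*12+[.002]*8+[.001]:
    z-=s; m.move_l((*b,z),max_speed=.02); f=np.array(m.current_force())-f0
    print(round(z,4),np.round(m.current_ee_pos(),5),f.round(2),np.round(m.current_ft_torque(),2))
    if np.linalg.norm(f)>11: break
print(m.current_time(),m.current_grip_width())
E
```

```text
0.2355 [0.52528 0.20447 0.23547] [0.12 0.44 0.15] [ 0.    0.03 -0.05]
0.235 [0.52529 0.20448 0.23499] [ 0.25 -0.08  0.65] [-0.03  0.05 -0.01]
0.2345 [0.52529 0.20451 0.23445] [-0.39 -0.01  1.05] [ 0.03 -0.02  0.02]
0.234 [0.52527 0.20451 0.23397] [ 0.68 -0.26  0.28] [-0.    0.01  0.07]
0.2335 [0.52527 0.20449 0.23347] [-0.01  0.6   0.38] [ 0.01 -0.   -0.02]
0.233 [0.52535 0.20451 0.23311] [-0.48 -0.22  2.9 ] [ 0.    0.08 -0.01]
0.2325 [0.5254  0.20453 0.23281] [-0.77 -1.09  5.03] [-0.09  0.21 -0.01]
0.232 [0.52538 0.20451 0.23213] [-0.87 -0.54  5.79] [-0.1   0.21 -0.01]
0.2315 [0.52538 0.20454 0.23149] [-0.33 -0.14  5.39] [-0.03  0.09  0.02]
0.231 [0.52538 0.20453 0.23098] [0.05 0.49 4.48] [-0.01  0.03  0.  ]
0.2305 [0.52535 0.20452 0.23047] [-0.24  0.44  3.87] [ 0.04 -0.09 -0.01]
0.23 [0.52534 0.20451 0.22996] [ 0.21 -0.16  4.64] [ 0.06 -0.1   0.04]
0.228 [0.52527 0.20449 0.22768] [0.84 0.27 2.78] [ 0.   -0.31  0.03]
0.226 [0.52522 0.20447 0.22568] [0.4  0.04 1.19] [ 0.03 -0.26 -0.04]
0.224 [0.52523 0.20446 0.22373] [1.14 0.49 0.77] [ 0.07 -0.2  -0.  ]
0.222 [0.52522 0.20447 0.22176] [0.12 1.12 1.6 ] [ 0.11 -0.18 -0.01]
0.22 [0.52525 0.20449 0.21978] [0.41 0.1  1.89] [ 0.04 -0.13 -0.02]
0.218 [0.52524 0.20448 0.21778] [ 0.99 -0.36  1.65] [ 0.04 -0.14  0.01]
0.216 [0.52524 0.2045  0.21575] [0.31 0.78 1.69] [ 0.06 -0.1  -0.04]
0.214 [0.52525 0.2045  0.21376] [0.92 0.17 0.85] [ 0.05 -0.12  0.02]
0.213 [0.52529 0.20449 0.21295] [0.23 0.81 3.63] [-0.01 -0.01  0.01]
17.95 0.26439589119953677
```

```bash
python3 - <<'E'
from h import *
b=np.array([.5253,.2045]);f0=np.array([-.1,-.1,-1.4])
z=.213
while z>.184:
    z-=.0005; m.move_l((*b,z),max_speed=.02); f=np.array(m.current_force())-f0; e=m.current_ee_pos()[2]
    if f[2]>7 or e-z>.0004:
        print(round(z,4),round(e,5),f.round(2),np.round(m.current_ft_torque(),2))
        if f[2]>8.5: break
for i in range(6):
    print(np.round(m.current_force(),2)-f0,np.round(m.current_ee_pos(),5)); m.dwell(.05)
print(m.current_time(),m.current_grip_width())
E
```

```text
0.2085 0.2087 [-0.31 -0.15  7.85] [-0.07  0.25  0.03]
0.208 0.20856 [-1.99 -0.4   9.57] [-0.19  0.48  0.03]
[-1.99 -0.4   9.57] [0.52544 0.20454 0.20856]
[-2.3  -0.6  10.09] [0.52543 0.20455 0.20856]
[-2.75 -1.    9.31] [0.52543 0.20455 0.20855]
[-1.16 -0.68 10.46] [0.52544 0.20454 0.20857]
[-1.45  0.47 10.71] [0.52544 0.20453 0.20857]
[-2.24  0.02 10.73] [0.52545 0.20455 0.20859]
20.75 0.26313409255056164
```

```bash
python3 - <<'E'
from h import *
b=np.array([.5253,.2045]);g=(.4838,-.2372)
m.dwell(1.0); print(m.current_force(),m.current_ee_pos(),m.current_time())
m.move_l((*b,.30),max_speed=.1); m.dwell(.2); print(m.current_force())
p,d=m.grab_frame("side");X=cloud("side",d)
P=X[sel(X,b,.06,.2,.255)]; print("bar",len(P),[np.round(t,3) for t in cv2.minAreaRect((P[:,:2]*1000).astype(np.float32))],np.percentile(P[:,2],[5,50,95]).round(4))
u,v=proj("side",(*b,.24)).astype(int);cv2.imwrite("pics/lift.png",cv2.resize(p[max(v-60,0):v+60,u-60:u+60,::-1],(480,480),interpolation=cv2.INTER_CUBIC))
m.move_ptp((*g,.28),R(-27)); m.move_l((*g,.155),max_speed=.1); m.dwell(.3); print(m.current_force(),m.current_ee_pos(),m.current_time())
E
```

```text
[-1.29909324 -1.3908994   8.87882489] [0.52542532 0.20452803 0.20856226] 21.75
[ 0.09348577 -1.42561446 -1.47946712]
bar 193 [array([525.16 , 202.847]), array([24.12 , 91.807]), np.float64(21.116)] [0.2111 0.2475 0.2548]
[-0.30007332 -0.59125438 -1.4695526 ] [ 0.48388689 -0.23723645  0.15521658] 26.4
```

View pics/lift.png

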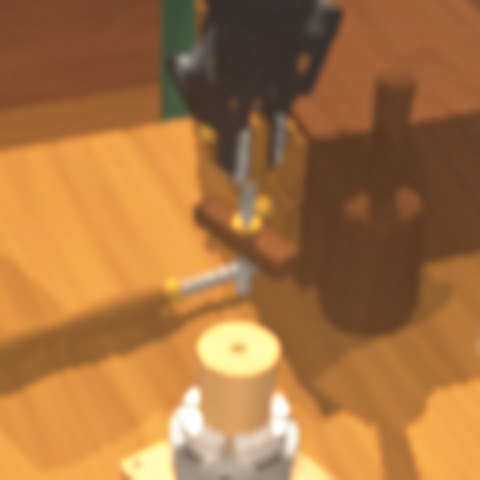

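```bash
python3 - <<'E'
from h import *
g=(.4838,-.2372)
m.move_l((*g,.147),max_speed=.05); m.dwell(.2)
F=lambda: np.mean([m.current_force()[2],(m.dwell(.05),m.current_force()[2])[1],(m.dwell(.05),m.current_force()[2])[1]])
f0=F(); z=.147; print(f0)
while z>.1405:
    z-=.0004; m.move_l((*g,z),max_speed=.02); f=F()-f0; print(round(z,4),round(m.current_ee_pos()[2],5),round(f,2))
    if f>1.6: break
m.set_gripper(1.0); m.dwell(.2)
m.move_l((*g,.26),max_speed=.12); 
m.move_ptp((.45,.05,.33),R(0)); m.dwell(.2); print(m.current_time())
for c in("side","top"):
    p,d=m.grab_frame(c);X=cloud(c,d)
    P=X[sel(X,g,.03,.13,.23)]; top=np.percentile(P[:,2],95); print(c,"handle",len(P),top,mec(P),mec(P[P[:,2]>top-.006]))
    P=X[sel(X,g,.06,.090,.104)]; print("bar",len(P),[np.round(t,3) for t in cv2.minAreaRect((P[:,:2]*1000).astype(np.float32))],np.median(P[:,2]).round(4))
    u,v=proj(c,(*g,.11)).astype(int);cv2.imwrite(f"pics/end_{c}.png",cv2.resize(p[max(v-60,0):v+60,u-60:u+60,::-1],(400,400)))
print(m.current_time())
E
python3 -c "
import cv2,numpy as np;cv2.imwrite('pics/end.png',np.hstack([cv2.imread(f'pics/end_{c}.png') for c in('side','top')]))"
```

```text
-1.144901930943689
0.1466 0.1466 0.18
0.1462 0.14621 -0.19
0.1458 0.14581 0.03
0.1454 0.1454 0.19
0.145 0.14499 -0.51
0.1446 0.14461 -0.7
0.1442 0.14418 -0.29
0.1438 0.1438 -0.39
0.1434 0.14355 2.62
33.4583
side handle 175 0.1830464984062614 [ 483.2 -238.    12.2] [ 483.6 -238.    11.4]
bar 255 [array([ 483.643, -236.837]), array([90.609, 22.092]), np.float64(63.402)] 0.0996
top handle 128 0.18161005703084224 [ 484.3 -237.2   12.3] [ 484.3 -237.5   12. ]
bar 306 [array([ 483.746, -237.507]), array([90.263, 22.469]), np.float64(62.615)] 0.0978
33.5583
```

View pics/end.png

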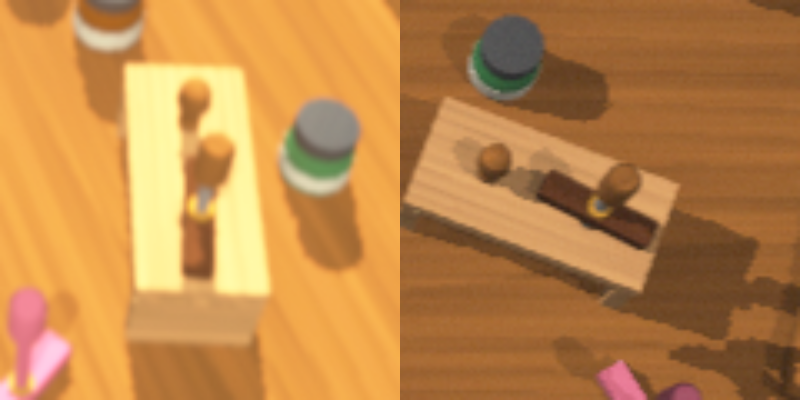

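```bash
python3 -c "
from bench import manip as m
print(m.sign_off())"
```

```text
the job is handed in; nothing more can be done
None
```

I measured the bore, hung the gauge back upright in its rack hole with its setting kept, and handed the job in; the depth is roughly 37 mm, and the handover call returned no verdict.

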